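Open the filter well of the blue-covered air sampler

TASK

Open the air sampler with the blue cover so that its filter can be changed: press its red snap tab fully in, then push the blue cover by its rib along its channel until the filter well is completely uncovered, leaving the cover lying flat in the channel. Do not lift the cover, keep the sampler with the yellow cover locked and shut, and leave the other things on the bench where they stand.

Things in the scene. Friction and masses are not known exactly. Their poses are not given: they have to be found in the camera images.
- blue_unit: white air-sampler box with blue cover, 196 x 118 x 45 mm, fixed. Origin on its underside; x = the way the cover slides off (roughly away from the robot), y left, z up. Deck at z 45 mm with a dark filter well, x -68 to -12, y +-25 mm. The cover lies on the deck in a 74 mm wide channel along x between grey rails (tops at 55 mm), with a rear wall at x -86 and an end stop at x +98 mm.
- blue_cover: loose blue plate, 84 (x) x 70 (y) x 6 mm, 0.08 to 0.17 kg; origin under its centre, axes as the sampler's. Seated: origin at x -40, y 0, z 45 mm of the sampler, a tooth of the snap tab stands in a notch in its left edge and it moves 4 mm at most. With the tab in it slides freely along +x, 96 mm to the end stop; from 70 mm on the well is open.
- blue_rib (a point): top centre of the blue cover's push rib, a bar 8 mm thick (x), 40 mm long (y), standing 18 mm above the plate; this point is at x -10, y 0, z +24 mm of the cover. Behind the rib (-x) lie 28 mm of bare plate.
- blue_tab_top (a point): centre of the top of the red 22 x 22 mm press pad of the blue cover's snap tab, just outside the left rail (x -26, y +58 mm of the sampler); 69 mm above the bench when out, 60 mm when fully in. It moves with the tab.
- blue_tab (a joint): snap tab of the blue cover, m: 0 out (locking), 0.009 fully in (pressed straight down against its stop, the tooth is then below the deck). It takes about 5 to 6 N to press and stays where it is left; the cover is free from about 0.006 on.
- yellow_unit: white air-sampler box with yellow cover, 196 x 118 x 45 mm, fixed. Origin on its underside; x = the way the cover slides off (roughly away from the robot), y left, z up. Deck at z 45 mm with a dark filter well, x -68 to -12, y +-25 mm. The cover lies on the deck in a 74 mm wide channel along x between grey rails (tops at 55 mm), with a rear wall at x -86 and an end stop at x +98 mm.
- yellow_cover: loose yellow plate, 84 (x) x 70 (y) x 6 mm, 0.08 to 0.17 kg; origin under its centre, axes as the sampler's. Seated: origin at x -40, y 0, z 45 mm of the sampler, a tooth of the snap tab stands in a notch in its left edge and it moves 4 mm at most. With the tab in it slides freely along +x, 96 mm to the end stop; from 70 mm on the well is open.
- yellow_rib (a point): top centre of the yellow cover's push rib, a bar 8 mm thick (x), 40 mm long (y), standing 18 mm above the plate; this point is at x -10, y 0, z +24 mm of the cover. Behind the rib (-x) lie 28 mm of bare plate.
- yellow_tab_top (a point): centre of the top of the red 22 x 22 mm press pad of the yellow cover's snap tab, just outside the left rail (x -26, y +58 mm of the sampler); 69 mm above the bench when out, 60 mm when fully in. It moves with the tab.
- yellow_tab (a joint): snap tab of the yellow cover, m: 0 out (locking), 0.009 fully in (pressed straight down against its stop, the tooth is then below the deck). It takes about 5 to 6 N to press and stays where it is left; the cover is free from about 0.006 on.
- jar0: bystander: loose closed amber sample jar, 48 mm across, 85 mm tall, black cap; origin under its centre
- jar1: bystander: loose closed amber sample jar, 48 mm across, 85 mm tall, black cap; origin under its centre
- jar2: bystander: loose closed amber sample jar, 48 mm across, 85 mm tall, black cap; origin under its centre
- beaker: bystander: loose white cup, 68 mm across, 85 mm tall; origin under its centre
- spoon: bystander: loose steel spoon with wooden handle, 190 mm long, lying on the bench along its own x; origin about its middle
Things that resemble listed ones, but are neither listed nor needed, are in the scene too. Of the things like the blue_cover, leave any that is pink; of the rest the smaller one is meant. Several things have the shape of the yellow_cover; the one meant has the colours described above.

How it is judged:
By the outcome, as a careful person would: the job done as asked, in the order asked, and still so for the second after the job is handed in, with the robot touching nothing.
It also fails if it takes over 35 s, if anything falls off the work surface, if the arm or the gripper's body presses on something with over 40 N, if the wrist force passes 120 N, or if a joint passes its speed limit or range.

ROBOT

A 6-joint arm with a two-finger parallel gripper is mounted at the origin on the work surface. World frame = base frame: x ahead of the robot, y to its left, z up, the work surface at z = 0. Lengths are in mm, angles in rad, forces in N, time in s.
With the tool pointing down it reaches from about 350 to 875 mm from the base axis. Payload 4.2 kg.
Tool frame: the origin (TCP) lies midway between the tips of the shut fingers; the grasp point (between the pads) lies 19 mm behind it; z points along the fingers, y is the line along which they close (so a half turn about z gives the same grasp; the last joint's range is limited). The gripper opens to 85 mm and grips with 20 to 120 N. Pads are 22 mm wide; open, the fingers measure 114 mm over their backs; the gripper's body (76 mm by 85 mm) begins 54 mm behind the grasp point. The pads swing forward as they close: fully open they stand 13 mm farther back than shut.
Start: joints at [-1.061, 0.385, 0.008, 0, -1.194, -0.259], TCP at [155.129, -605.421, 231.312] pointing down, gripper open.
Joint ranges: [-3.14, 3.14], [-1.21, 2.06], [-1.07, 1.41], [-3.16, 2.05], [-2.99, -0.16], [-3.1, 3.1]. Speed limits (rad/s): [2.79, 2.79, 3.14, 3.14, 3.14, 3.14].

INTERFACE

Orientations are given as a unit quaternion [x, y, z, w].
In Python, from bench import arm gives the robot as it stands.
- The arm moves only by the tool send_rows, never from a script. Its argument "targets" is a list of rows, each an object of numbers: "gripper": the gripper command: -1 is fully open, 1 is shut, values between are in proportion; "x", "y", "z": the shift along the tool's x, y, z in cm; "ax", "ay", "az": the turn, a rotation vector about the tool's x, y, z in degrees. A call has 1 to 5 rows; each row shifts and turns the commanded pose from where the row before left it, along the tool's axes as they then stand; what a row does not reach is not made up. A row lasts 1/12 s, in which the tool goes at most 41.7 mm and 7.16 degrees, less where a joint would pass 70% of its speed; a pose out of reach is approached as far as the arm can. A call is refused whole if a number of a shift passes 4.17 or a number of a turn 7.16, either way. A call with a gripper value outside its range is refused whole. The fingers move at their own pace and stop on an object; the grip force is fixed at half the most. Time passes only in rows, so rows that do not move let the fingers close. It gives the time, the measured TCP pose, the force, the opening and the grip force at its end, in the units of the state.
- arm.read_state(): the state, without advancing time (a new reading comes with each control period).
- arm.get_image(name): name is "scene" or "top"; returns (picture, depth): 400x640x3 uint8, red, green, blue; 400x640 float32, mm along the optical axis (not along the pixel's ray), 0 where there is no reading.
- arm.camera_model(name): a dict with "fx", "fy", "cx", "cy" (pixels), "distortion" ([k1, k2, p1, p2, k3] as OpenCV has them; the pictures are not rectified), "cam_to_world" (4x4, takes a point from camera to world coordinates). Camera axes: x right, y down, z forward; pixel columns grow to the right and rows downward; lengths in mm; the calibration is good to about 2 mm. A picture is of the moment at which its call begins. camera_model takes no time and is no camera call.
- arm.job_done(): hands the job in; it is judged then, once.
Trained networks look in the newest picture that a camera, given by its name, has taken for a name from the list of things; names that differ only in an ending like _2 or _b are one class to them, and where a whole thing is asked for, a point or a joint stands for the part that bears it (a point fixed in the world has none). Each returns a list of dicts, best first, with "score" (0 to 1); they miss things now and then, are a little off and sometimes report something else, mostly with a low value. They report only what shows in the picture. A call takes as long as a camera call. They do not tell look-alikes from the thing itself.
- arm.boxes_of(camera, thing): "rect" ([left, top, width, height] in pixels, round what is visible of it).
The state is a dict: "clock": time; "joints": joint angles; "joint_vel": joint speeds; "joint_efforts": joint torques, N m; "position": TCP position; "ee_rot": TCP orientation; "contact_force": force on the tool from outside, world axes, zero at the start; "wrist_torque": the same for the moment, N m; "gripper_width": finger opening in mm; "grasp_force": force on a finger pad.
Only numpy, scipy, OpenCV 4.12 (cv2) and the standard library are available. Lean on these libraries where they do the work, as an engineer would, in place of code of your own. Each camera call takes 0.05 s, during which the arm holds its last target. There are 200 camera calls.

## Working session

There is one attempt and no reset: what is moved stays moved. The work goes in short steps, Python scripts to look and compute and a tool call to move; the robot and the scene stay as the last step left them, time stands still between calls to the robot, and variables do not carry over. Pictures are saved under pics/ and viewed, at most 10 in all, crops included, and the job is handed in when it is done.

Besides the shell and the picture viewer there is one more tool, called after ">>>" by a JSON object that holds its "op" and its "data", one argument or row to a line. send_rows: Moves the arm, as the interface text tells. Its arguments: {"type":"object","properties":{"targets":{"type":"array"}},"required":["targets"]}

```bash
mkdir -p pics
python3 - <<'E'
from bench import arm
import cv2,numpy as np
for n in ("scene","top"):
    im,d=arm.get_image(n); cv2.imwrite(f"pics/{n}0.png",im[:,:,::-1]); np.savez(f"/tmp/{n}0.npz",im=im,d=d)
    m=arm.camera_model(n); print(n,m)
    for t in("blue_cover","blue_rib","blue_tab_top","blue_unit","yellow_cover","yellow_tab_top"):
        print(t,[(np.round(b["rect"]).tolist(),round(b["score"],2)) for b in arm.boxes_of(n,t)[:5]])
print(arm.read_state())
E
```

```text
scene {'fx': 403.50135369247886, 'fy': 403.50135369247886, 'cx': 313.4516123037735, 'cy': 205.77687880215694, 'distortion': array([-0.07354982,  0.        ,  0.        ,  0.        ,  0.        ]), 'cam_to_world': array([[-6.91367421e-01,  5.71078427e-01, -4.42583911e-01,
         9.94849247e+02],
       [ 7.22503150e-01,  5.46921507e-01, -4.22925600e-01,
         4.39943471e+02],
       [ 5.34973598e-04, -6.12165251e-01, -7.90729675e-01,
         8.40867268e+02],
       [ 0.00000000e+00,  0.00000000e+00,  0.00000000e+00,
         1.00000000e+00]])}
blue_cover [([338.0, 179.0, 39.0, 25.0], 0.68), ([281.0, 163.0, 12.0, 14.0], 0.62), ([385.0, 205.0, 44.0, 36.0], 0.58), ([323.0, 221.0, 42.0, 38.0], 0.57), ([234.0, 106.0, 16.0, 28.0], 0.29)]
blue_rib [([343.0, 175.0, 37.0, 29.0], 0.82), ([321.0, 219.0, 45.0, 39.0], 0.81), ([384.0, 206.0, 46.0, 34.0], 0.69), ([436.0, 255.0, 48.0, 69.0], 0.26)]
blue_tab_top [([358.0, 244.0, 9.0, 14.0], 0.61)]
blue_unit [([296.0, 213.0, 85.0, 96.0], 0.63)]
yellow_cover [([257.0, 146.0, 35.0, 36.0], 0.91), ([298.0, 134.0, 29.0, 22.0], 0.72), ([263.0, 98.0, 3
[... 1190 characters left out ...]
': array([-1.06140178e+00,  3.84656745e-01,  7.91011229e-03, -2.60122365e-05,
       -1.19404540e+00, -2.58610332e-01]), 'joint_vel': array([ 0.00081009, -0.00102644, -0.00186845,  0.00074374,  0.00075281,
        0.00026713]), 'joint_efforts': array([-1.07275941e-03, -3.91945696e+01,  1.88580143e+01,  4.18976381e+00,
       -2.82232868e-04, -3.22948559e-06]), 'position': array([ 155.12751928, -605.40566737,  231.3383119 ]), 'ee_rot': array([-1.25059023e-01,  9.92149304e-01,  2.54044156e-06,  1.20174020e-05]), 'contact_force': array([-0.51511493, -0.02611406,  0.27314964]), 'wrist_torque': array([ 0.02238575, -0.04028043, -0.05413556]), 'grasp_force': 0.0, 'gripper_width': 85.33094971517704}
```

View pics/scene0.png

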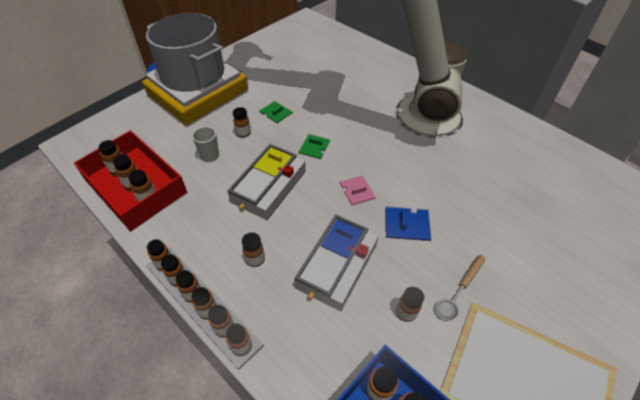

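View pics/top0.png

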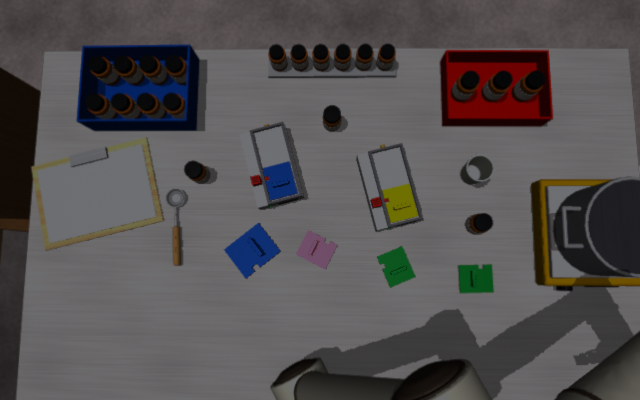

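The top view shows the blue unit at about (273,165), its cover at (279,180) and its red tab at (257,181). The larger loose blue plate at (252,250) and the pink one at (317,249) are look-alikes. The yellow unit is at (390,187).

```bash
cat > h.py <<'E'
from bench import arm
import cv2,numpy as np
def cloud(n,im,d):
    m=arm.camera_model(n); K=np.array([[m["fx"],0,m["cx"]],[0,m["fy"],m["cy"]],[0,0,1]])
    v,u=np.mgrid[0:400,0:640]; p=np.stack([u,v],-1).reshape(-1,1,2).astype(float)
    q=cv2.undistortPoints(p,K,m["distortion"])[:,0]
    P=np.c_[q,np.ones(len(q))]*d.reshape(-1,1); T=m["cam_to_world"]
    W=(P@T[:3,:3].T+T[:3,3]).reshape(400,640,3); W[d<=0]=np.nan
    return W
def masks(im):
    h=cv2.cvtColor(im,cv2.COLOR_RGB2HSV); H,S,V=[h[...,i].astype(int) for i in range(3)]
    return {"red":((H<6)|(H>173))&(S>140)&(V>60),"blue":(H>105)&(H<125)&(S>140)&(V>40)}
def unitpose(n,W,m,c,r=150):
    near=np.hypot(W[...,0]-c[0],W[...,1]-c[1])<r
    for k in m:
        P=W[m[k]&near&(W[...,2]>20)]
        if len(P): print(n,k,len(P),np.median(P,0).round(1),"min",np.percentile(P,3,0).round(1),"max",np.percentile(P,97,0).round(1))
    P=W[near&(W[...,2]>35)&(W[...,2]<62)].astype(np.float32)
    lab=P[:,:2]
    rc=cv2.minAreaRect(lab); print(n,"deck rect",rc, "zmed",np.median(P[:,2]))
E
python3 - <<'E'
from h import *
for n in("top","scene"):
    f=np.load(f"/tmp/{n}0.npz"); im,d=f["im"],f["d"]; W=cloud(n,im,d); m=masks(im)
    c=cloud(n,im,d)[165,273] if n=="top" else c
    print(c); unitpose(n,W,m,c,125)
    if n=="top":
        b=m["blue"].astype(np.uint8); b[:130]=0; b[215:]=0; 
        pts=np.argwhere(b)[:,::-1]; P=W[pts[:,1],pts[:,0]]; print("cover rect",cv2.minAreaRect(P[P[:,2]<58][:,:2].astype(np.float32)), "rib",np.median(P[P[:,2]>62],0),sum(P[:,2]>62))
        cr=cv2.resize(im[110:220,220:330],None,fx=5,fy=5,interpolation=cv2.INTER_CUBIC); cv2.imwrite("pics/crop.png",cr[:,:,::-1])
E
```

```text
[615.90596995 145.06434335  50.11297441]
top red 81 [577.1 184.8  66.7] min [565.7 160.1  48.2] max [586.5 196.7  70.9]
top blue 896 [575.1 127.1  50.2] min [536.9  93.9  45.5] max [616.3 162.2  67.8]Traceback (most recent call last):
  File "<stdin>", line 5, in <module>
  File "h.py", line 20, in unitpose
    rc=cv2.minAreaRect(lab); print(n,"deck rect",rc, "zmed",np.median(P[:,2]))
cv2.error: OpenCV(4.12.0) /io/opencv/modules/imgproc/src/convhull.cpp:143: error: (-215:Assertion failed) total >= 0 && (depth == CV_32F || depth == CV_32S) in function 'convexHull'
```

```bash
sed -i 's/lab=P\[:,:2\]/lab=np.ascontiguousarray(P[:,:2])/' h.py
python3 - <<'E'
from h import *
for n in("top","scene"):
    f=np.load(f"/tmp/{n}0.npz"); im,d=f["im"],f["d"]; W=cloud(n,im,d); m=masks(im)
    c=np.array([615,145,50]); unitpose(n,W,m,c,125)
    b=m["blue"]&(np.hypot(W[...,0]-576,W[...,1]-127)<75)&(W[...,2]>35); P=W[b].astype(np.float32)
    print("cover rect",cv2.minAreaRect(np.ascontiguousarray(P[P[:,2]<57][:,:2])), "rib",np.median(P[P[:,2]>62],0),sum(P[:,2]>62))
    if n=="top":
        cr=cv2.resize(im[110:220,220:330],None,fx=5,fy=5,interpolation=cv2.INTER_CUBIC); cv2.imwrite("pics/crop.png",cr[:,:,::-1])
E
```

```text
top red 81 [577.1 184.8  66.7] min [565.7 160.1  48.2] max [586.5 196.7  70.9]
top blue 896 [575.1 127.1  50.2] min [536.9  93.9  45.5] max [616.3 162.2  67.8]
top deck rect ((618.7531127929688, 152.14915466308594), (198.58914184570312, 118.63902282714844), 15.043851852416992) zmed 46.54967
cover rect ((576.8045654296875, 128.80735778808594), (84.773193359375, 70.88163757324219), 14.91569709777832) rib [566.9317   125.717514  67.74107 ] 56
scene red 38 [579.1 192.5  68.4] min [566.3 161.7  49.1] max [585.  200.4  70.9]
scene blue 673 [576.  129.6  52. ] min [535.   95.9  49.2] max [614.  160.2  69.9]
scene deck rect ((615.986083984375, 155.14645385742188), (198.73995971679688, 118.00162506103516), 14.824052810668945) zmed 47.229332
cover rect ((573.990478515625, 130.32386779785156), (84.21183013916016, 67.03366088867188), 15.012808799743652) rib [565.09845 128.2925   69.67051] 51
```

View pics/crop.png

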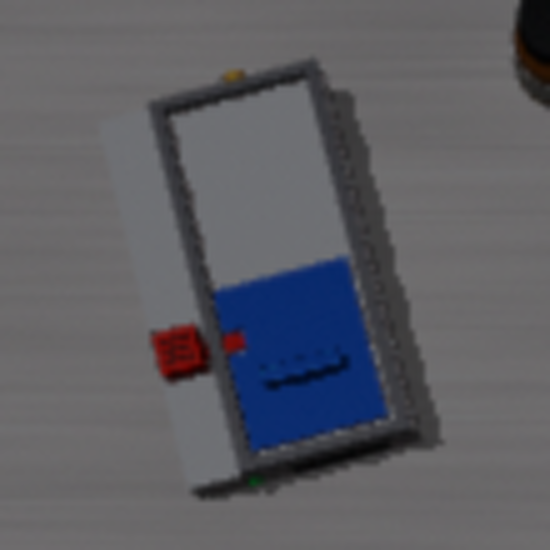

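Both views agree: the cover centre is at about (575,130), yaw 15°, and the tab top at about (574,189,69). The tool's yaw is already 14.4°, so tool −x runs along the cover's sliding direction. I'll close the gripper and travel there.

>>> {"op": "send_rows", "data": {
  "targets": [
    {"gripper": 1,"y": 4,"z": -0.5},
    {"gripper": 1,"y": 4,"z": -0.5},
    {"gripper": 1,"y": 4,"z": -0.5},
    {"gripper": 1,"y": 3,"x": -2.5},
    {"gripper": 1,"y": 3,"x": -2.5}
  ]
}}

```text
$.targets[0]: bad value
```

>>> {"op": "send_rows", "data": {
  "targets": [
    {"gripper": 1,"y": 2.8,"x": -3},
    {"gripper": 1,"y": 2.8,"x": -3},
    {"gripper": 1,"y": 2.8,"x": -3},
    {"gripper": 1,"y": 2.8,"x": -3},
    {"gripper": 1,"y": 2.8,"x": -3}
  ]
}}

```text
$.targets[0]: bad value
```

>>> {"op": "send_rows", "data": {
  "targets": [
    {"gripper": 1,"y": 2.8,"x": -3},
    {"gripper": 1,"y": 2.8,"x": -3},
    {"gripper": 1,"y": 2.8,"x": -3},
    {"gripper": 1,"y": 2.8,"x": -3},
    {"gripper": 1,"y": 2.8,"x": -3}
  ]
}}

```text
$.targets[0]: bad value
```

```bash
cat >> h.py <<'E'
from scipy.spatial.transform import Rotation as R
def err(p):
    s=arm.read_state(); Rm=R.from_quat(s["ee_rot"]).as_matrix(); print("t",s["clock"],"pos",s["position"].round(1),"toolx yaw",np.degrees(np.arctan2(Rm[1,0],Rm[0,0])).round(2),"tilt",Rm[:,2].round(4),"w",s["gripper_width"],"F",s["contact_force"].round(1))
    print("shift tool cm",(Rm.T@(np.array(p)-s["position"])/10).round(2))
E
python3 - <<'E'
from h import *
T=[]
for n in("top","scene"):
    f=np.load(f"/tmp/{n}0.npz"); im,d=f["im"],f["d"]; W=cloud(n,im,d); m=masks(im)
    P=W[m["red"]&(np.hypot(W[...,0]-574,W[...,1]-189)<25)&(W[...,2]>62)].astype(np.float32)
    r=cv2.minAreaRect(np.ascontiguousarray(P[:,:2])); print(n,r,np.median(P[:,2]))
err([574,189,100])
E
```

```text
top ((576.1867065429688, 186.90679931640625), (20.8867244720459, 20.384647369384766), 13.57666301727295) 66.8757
scene ((575.9973754882812, 190.43675231933594), (18.026430130004883, 19.03661346435547), 17.773183822631836) 68.726974
t 0.7 pos [ 155.1 -605.4  231.3] toolx yaw -165.63 tilt [ 0.  0. -1.] w 85.33094971517704 F [-0.5 -0.   0.3]
shift tool cm [-60.29  66.56  13.14]
```

Rows probably need every key.

>>> {"op": "send_rows", "data": {
  "targets": [
    {"gripper": 1,"x": 0,"y": 4,"z": -0.5,"ax": 0,"ay": 0,"az": 0},
    {"gripper": 1,"x": 0,"y": 4,"z": -0.5,"ax": 0,"ay": 0,"az": 0},
    {"gripper": 1,"x": 0,"y": 4,"z": -0.5,"ax": 0,"ay": 0,"az": 0},
    {"gripper": 1,"x": -2.5,"y": 3,"z": 0,"ax": 0,"ay": 0,"az": 0},
    {"gripper": 1,"x": -2.5,"y": 3,"z": 0,"ax": 0,"ay": 0,"az": 0}
  ]
}}

```text
clock: 1.12
position: [158.1, -417.2, 246.7]
ee_rot: [-0.124, 0.992, -0.001, 0.0]
contact_force: [1.6, 0.5, 0.1]
gripper_width: 25.4
grasp_force: 0.0
```

>>> {"op": "send_rows", "data": {
  "targets": [
    {"gripper": 1,"x": -3,"y": 2.8,"z": 0,"ax": 0,"ay": 0,"az": 0},
    {"gripper": 1,"x": -3,"y": 2.8,"z": 0,"ax": 0,"ay": 0,"az": 0},
    {"gripper": 1,"x": -3,"y": 2.8,"z": 0,"ax": 0,"ay": 0,"az": 0},
    {"gripper": 1,"x": -3,"y": 2.8,"z": 0,"ax": 0,"ay": 0,"az": 0},
    {"gripper": 1,"x": -3,"y": 2.8,"z": 0,"ax": 0,"ay": 0,"az": 0}
  ]
}}

```text
clock: 1.53
position: [269.9, -244.1, 246.8]
ee_rot: [-0.125, 0.992, -0.0, 0.001]
contact_force: [0.9, -1.2, -0.3]
gripper_width: -0.4
grasp_force: 0.0
```

>>> {"op": "send_rows", "data": {
  "targets": [
    {"gripper": 1,"x": -3,"y": 2.8,"z": 0,"ax": 0,"ay": 0,"az": 0},
    {"gripper": 1,"x": -3,"y": 2.8,"z": 0,"ax": 0,"ay": 0,"az": 0},
    {"gripper": 1,"x": -3,"y": 2.8,"z": 0,"ax": 0,"ay": 0,"az": 0},
    {"gripper": 1,"x": -3,"y": 2.8,"z": 0,"ax": 0,"ay": 0,"az": 0},
    {"gripper": 1,"x": -3,"y": 2.8,"z": 0,"ax": 0,"ay": 0,"az": 0}
  ]
}}

```text
clock: 1.95
position: [380.5, -70.8, 247.0]
ee_rot: [-0.126, 0.992, 0.0, 0.001]
contact_force: [0.2, -1.1, 0.1]
gripper_width: -0.2
grasp_force: 0.0
```

```bash
python3 -c "
from h import *
err([575.5,189,100])"
```

```text
t 1.95 pos [380.5 -70.8 247. ] toolx yaw -165.58 tilt [ 1.9e-03  3.0e-04 -1.0e+00] w -0.2446219685650243 F [ 0.2 -1.1  0.1]
shift tool cm [-25.33  20.31  14.74]
```

>>> {"op": "send_rows", "data": {
  "targets": [
    {"gripper": 1,"x": -3,"y": 2.4,"z": 0,"ax": 0,"ay": 0,"az": 0},
    {"gripper": 1,"x": -3,"y": 2.4,"z": 0,"ax": 0,"ay": 0,"az": 0},
    {"gripper": 1,"x": -3,"y": 2.4,"z": 0,"ax": 0,"ay": 0,"az": 0},
    {"gripper": 1,"x": -3,"y": 2.4,"z": 0,"ax": 0,"ay": 0,"az": 0},
    {"gripper": 1,"x": -3,"y": 2.4,"z": 0,"ax": 0,"ay": 0,"az": 0}
  ]
}}

```text
clock: 2.37
position: [496.4, 82.4, 246.6]
ee_rot: [-0.125, 0.992, 0.0, 0.0]
contact_force: [-0.0, -0.1, -0.2]
gripper_width: 0.1
grasp_force: 0.0
```

>>> {"op": "send_rows", "data": {
  "targets": [
    {"gripper": 1,"x": -3,"y": 2.4,"z": 1.5,"ax": 0,"ay": 0,"az": 0},
    {"gripper": 1,"x": -3,"y": 2.4,"z": 2,"ax": 0,"ay": 0,"az": 0},
    {"gripper": 1,"x": -3,"y": 2.4,"z": 3,"ax": 0,"ay": 0,"az": 0},
    {"gripper": 1,"x": -1.3,"y": 1,"z": 3,"ax": 0,"ay": 0,"az": -0.6},
    {"gripper": 1,"x": 0,"y": 0,"z": 3,"ax": 0,"ay": 0,"az": 0}
  ]
}}

```text
clock: 2.78
position: [573.2, 183.1, 125.0]
ee_rot: [-0.132, 0.991, 0.0, 0.001]
contact_force: [0.7, -1.5, -0.4]
gripper_width: 0.2
grasp_force: 0.0
```

```bash
python3 -c "
from h import *
err([575.5,189,69])
im,d=arm.get_image('scene'); cv2.imwrite('pics/s1.png',cv2.resize(im[140:330,250:450],None,fx=3,fy=3)[:,:,::-1])
err([575.5,189,69])"
```

```text
t 2.7833 pos [573.2 183.1 125. ] toolx yaw -164.86 tilt [ 0.0028  0.0012 -1.    ] w 0.2348154972655166 F [ 0.7 -1.5 -0.4]
shift tool cm [-0.36  0.51  5.6 ]
t 2.8333 pos [567.7 179.9 117.8] toolx yaw -165.04 tilt [-0.0113 -0.0043 -0.9999] w 0.11558525511606145 F [-2.3 -0.5 -5.6]
shift tool cm [-1.05  0.68  4.87]
```

View pics/s1.png

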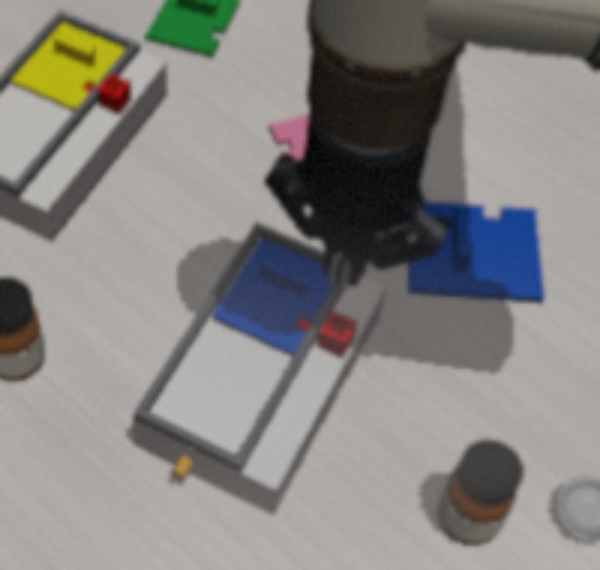

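The shut fingertips (345,275 in the crop) hover above the unit, just behind the red pad (337,330), in free air. I'll settle, then correct.

>>> {"op": "send_rows", "data": {
  "targets": [
    {"gripper": 1,"x": 0,"y": 0,"z": 1,"ax": 0,"ay": 0,"az": 0},
    {"gripper": 1,"x": 0,"y": 0,"z": 0,"ax": 0,"ay": 0,"az": 0},
    {"gripper": 1,"x": 0,"y": 0,"z": 0,"ax": 0,"ay": 0,"az": 0}
  ]
}}

```text
clock: 3.08
position: [571.4, 179.8, 118.0]
ee_rot: [-0.13, 0.991, 0.0, 0.001]
contact_force: [-0.8, -0.1, 0.4]
gripper_width: 0.0
grasp_force: 0.0
```

```bash
python3 -c "
from h import *
err([575.5,189,69])"
```

```text
t 3.0833 pos [571.4 179.8 118. ] toolx yaw -165.03 tilt [ 2.1e-03  7.0e-04 -1.0e+00] w 0.046501895257058855 F [-0.8 -0.1  0.4]
shift tool cm [-0.62  0.79  4.9 ]
```

>>> {"op": "send_rows", "data": {
  "targets": [
    {"gripper": 1,"x": -0.6,"y": 0.8,"z": 0,"ax": 0,"ay": 0,"az": 0},
    {"gripper": 1,"x": 0,"y": 0,"z": 2,"ax": 0,"ay": 0,"az": 0},
    {"gripper": 1,"x": 0,"y": 0,"z": 1.8,"ax": 0,"ay": 0,"az": 0},
    {"gripper": 1,"x": 0,"y": 0,"z": 0.2,"ax": 0,"ay": 0,"az": 0},
    {"gripper": 1,"x": 0,"y": 0,"z": 0,"ax": 0,"ay": 0,"az": 0}
  ]
}}

```text
clock: 3.5
position: [574.8, 189.4, 77.1]
ee_rot: [-0.13, 0.991, -0.0, 0.0]
contact_force: [0.3, 0.0, 1.3]
gripper_width: -0.4
grasp_force: 0.0
```

```bash
python3 -c "
from h import *
err([575.5,189,69])
im,d=arm.get_image('scene'); cv2.imwrite('pics/s2.png',cv2.resize(im[200:310,290:400],None,fx=5,fy=5)[:,:,::-1])"
```

```text
t 3.5 pos [574.8 189.4  77.1] toolx yaw -165.02 tilt [ 5.e-04 -0.e+00 -1.e+00] w -0.3816857213177667 F [0.3 0.  1.3]
shift tool cm [-0.06 -0.05  0.81]
```

View pics/s2.png

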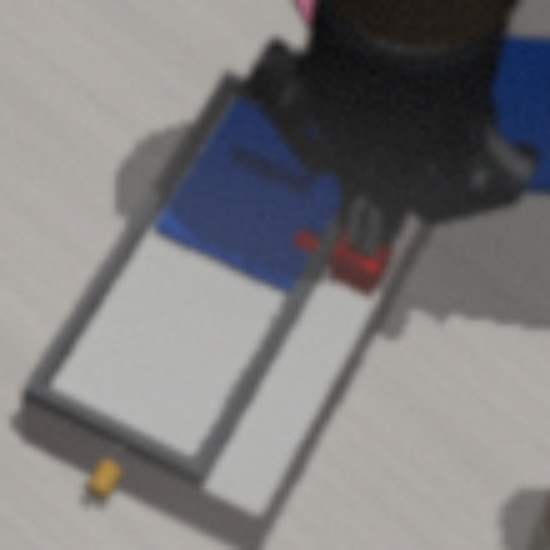

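The fingertips stand over the pad (365,240). Pressing.

>>> {"op": "send_rows", "data": {
  "targets": [
    {"gripper": 1,"x": 0,"y": 0,"z": 0.7,"ax": 0,"ay": 0,"az": 0},
    {"gripper": 1,"x": 0,"y": 0,"z": 0.3,"ax": 0,"ay": 0,"az": 0},
    {"gripper": 1,"x": 0,"y": 0,"z": 0.3,"ax": 0,"ay": 0,"az": 0},
    {"gripper": 1,"x": 0,"y": 0,"z": 0.2,"ax": 0,"ay": 0,"az": 0},
    {"gripper": 1,"x": 0,"y": 0,"z": 0,"ax": 0,"ay": 0,"az": 0}
  ]
}}

```text
clock: 3.97
position: [575.3, 189.8, 62.1]
ee_rot: [-0.13, 0.991, 0.0, 0.001]
contact_force: [0.7, 0.3, 4.0]
gripper_width: -0.0
grasp_force: 1.8
```

>>> {"op": "send_rows", "data": {
  "targets": [
    {"gripper": 1,"x": 0,"y": 0,"z": 0.15,"ax": 0,"ay": 0,"az": 0},
    {"gripper": 1,"x": 0,"y": 0,"z": 0.1,"ax": 0,"ay": 0,"az": 0},
    {"gripper": 1,"x": 0,"y": 0,"z": 0,"ax": 0,"ay": 0,"az": 0}
  ]
}}

```text
clock: 4.22
position: [575.4, 189.8, 60.0]
ee_rot: [-0.131, 0.991, 0.0, 0.001]
contact_force: [-0.9, 2.2, 6.8]
gripper_width: -0.2
grasp_force: 3.3
```

>>> {"op": "send_rows", "data": {
  "targets": [
    {"gripper": 1,"x": 0,"y": 0,"z": 0.1,"ax": 0,"ay": 0,"az": 0},
    {"gripper": 1,"x": 0,"y": 0,"z": 0,"ax": 0,"ay": 0,"az": 0}
  ]
}}

```text
clock: 4.38
position: [575.4, 189.9, 59.9]
ee_rot: [-0.131, 0.991, 0.0, 0.001]
contact_force: [-2.2, 2.0, 11.9]
gripper_width: -0.3
grasp_force: 5.4
```

The tab is at its stop: 12 N with no further movement at z 59.9. I'll lift and go behind the rib.

>>> {"op": "send_rows", "data": {
  "targets": [
    {"gripper": 1,"x": 0,"y": 0,"z": -2.5,"ax": 0,"ay": 0,"az": 0},
    {"gripper": 1,"x": 0,"y": 0,"z": -1.5,"ax": 0,"ay": 0,"az": 0},
    {"gripper": 1,"x": 2.2,"y": -2.9,"z": 0,"ax": 0,"ay": 0,"az": 0},
    {"gripper": 1,"x": 2.2,"y": -2.9,"z": 0,"ax": 0,"ay": 0,"az": 0},
    {"gripper": 1,"x": 0,"y": 0,"z": 0,"ax": 0,"ay": 0,"az": 0}
  ]
}}

```text
clock: 4.8
position: [542.2, 116.9, 96.7]
ee_rot: [-0.128, 0.992, -0.001, -0.004]
contact_force: [-1.0, 0.8, 0.6]
gripper_width: 0.2
grasp_force: 0.0
```

Run:
```python
from h import *
err([547.4,122.1,56])
for n in("top","scene"):
    im,d=arm.get_image(n); W=cloud(n,im,d); m=masks(im)
    P=W[m["red"]&(np.hypot(W[...,0]-575,W[...,1]-189)<25)&(W[...,2]>45)]
    if len(P): print(n,len(P),np.median(P,0))
cv2.imwrite('pics/s3.png',cv2.resize(im[180:310,270:400],None,fx=4,fy=4)[:,:,::-1])
```

```text
t 4.8 pos [542.2 116.9  96.7] toolx yaw -165.3 tilt [-0.0071 -0.0022 -1.    ] w 0.22639396042548088 F [-1.   0.8  0.6]
shift tool cm [-0.66  0.37  4.07]
scene 46 [578.65796505 191.8416068   60.91983851]
```

View pics/s3.png

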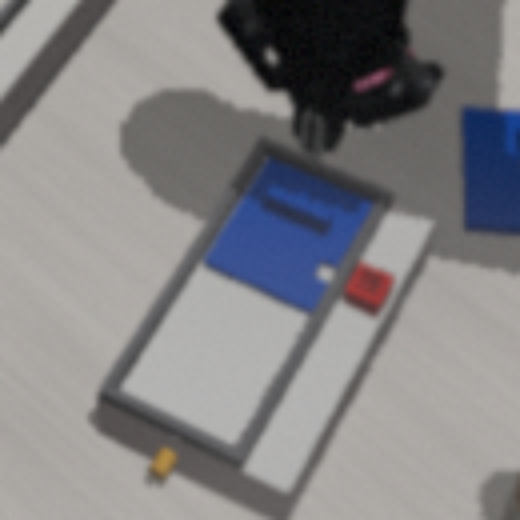

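The tab is in: the notch (325,272) shows white with no tooth, and the pad reads 61 mm. The tool is above and behind the rib (295,215). Next I'll settle and check.

>>> {"op": "send_rows", "data": {
  "targets": [
    {"gripper": 1,"x": 0,"y": 0,"z": 0,"ax": 0,"ay": 0,"az": 0}
  ]
}}

```text
clock: 4.98
position: [546.9, 121.6, 97.6]
ee_rot: [-0.13, 0.992, -0.0, -0.0]
contact_force: [0.9, 0.9, -1.2]
gripper_width: -0.3
grasp_force: 0.0
```

Run:
```python
from h import *
err([547.4,122.1,56])
```

```text
t 4.9833 pos [546.9 121.6  97.6] toolx yaw -165.05 tilt [-5.e-04 -3.e-04 -1.e+00] w -0.2895390939153334 F [ 0.9  0.9 -1.2]
shift tool cm [-0.06  0.03  4.16]
```

>>> {"op": "send_rows", "data": {
  "targets": [
    {"gripper": 1,"x": 0,"y": 0,"z": 1.8,"ax": 0,"ay": 0,"az": 0},
    {"gripper": 1,"x": 0,"y": 0,"z": 1.2,"ax": 0,"ay": 0,"az": 0},
    {"gripper": 1,"x": 0,"y": 0,"z": 0.6,"ax": 0,"ay": 0,"az": 0},
    {"gripper": 1,"x": 0,"y": 0,"z": 0.4,"ax": 0,"ay": 0,"az": 0},
    {"gripper": 1,"x": 0,"y": 0,"z": 0,"ax": 0,"ay": 0,"az": 0}
  ]
}}

```text
clock: 5.4
position: [546.8, 122.1, 56.9]
ee_rot: [-0.131, 0.991, -0.0, -0.001]
contact_force: [-1.5, -0.1, 0.1]
gripper_width: 0.2
grasp_force: 0.0
```

>>> {"op": "send_rows", "data": {
  "targets": [
    {"gripper": 1,"x": -0.4,"y": 0,"z": 0,"ax": 0,"ay": 0,"az": 0},
    {"gripper": 1,"x": -0.5,"y": 0,"z": 0,"ax": 0,"ay": 0,"az": 0},
    {"gripper": 1,"x": -0.5,"y": 0,"z": 0,"ax": 0,"ay": 0,"az": 0},
    {"gripper": 1,"x": -0.5,"y": 0,"z": 0,"ax": 0,"ay": 0,"az": 0},
    {"gripper": 1,"x": -0.5,"y": 0,"z": 0,"ax": 0,"ay": 0,"az": 0}
  ]
}}

```text
clock: 5.82
position: [570.8, 128.2, 58.4]
ee_rot: [-0.13, 0.991, 0.0, 0.0]
contact_force: [-0.6, -0.1, 0.1]
gripper_width: 0.0
grasp_force: 0.5
```

```bash
cat >> h.py <<'E'
def cover():
  for n in("top","scene"):
    im,d=arm.get_image(n); W=cloud(n,im,d)
    u=(W[...,0]-614)*.966+(W[...,1]-140)*.259; v=-(W[...,0]-614)*.259+(W[...,1]-140)*.966
    b=masks(im)["blue"]&(abs(v)<40)&(abs(u)<110)&(W[...,2]>38)
    if b.any(): print(n,"cover u",np.percentile(u[b],[1,99]).round(1),"z pct",np.percentile(W[...,2][b],[5,50,95]).round(1))
  return im
E
python3 - <<'E'
from h import *
cover(); err([547.4,122.1,56])
E
```

```text
top cover u [-61.2  -3.4] z pct [46.7 50.  52.7]
scene cover u [-53.3  21.3] z pct [49.4 51.9 66.7]
t 5.9167 pos [571.4 128.4  58.2] toolx yaw -165.03 tilt [ 1.6e-03  6.0e-04 -1.0e+00] w -0.015792530850403753 F [-0.4 -0.2 -0.1]
shift tool cm [2.48 0.01 0.21]
```

>>> {"op": "send_rows", "data": {
  "targets": [
    {"gripper": 1,"x": -0.6,"y": 0,"z": 0.1,"ax": 0,"ay": 0,"az": 0},
    {"gripper": 1,"x": -0.6,"y": 0,"z": 0,"ax": 0,"ay": 0,"az": 0},
    {"gripper": 1,"x": -0.6,"y": 0,"z": 0,"ax": 0,"ay": 0,"az": 0},
    {"gripper": 1,"x": -0.6,"y": 0,"z": 0,"ax": 0,"ay": 0,"az": 0},
    {"gripper": 1,"x": -0.6,"y": 0,"z": 0,"ax": 0,"ay": 0,"az": 0}
  ]
}}

```text
clock: 6.33
position: [599.8, 135.9, 56.8]
ee_rot: [-0.13, 0.991, -0.0, -0.0]
contact_force: [-0.7, -0.9, 0.1]
gripper_width: 0.3
grasp_force: 0.3
```

>>> {"op": "send_rows", "data": {
  "targets": [
    {"gripper": 1,"x": -0.6,"y": 0,"z": 0,"ax": 0,"ay": 0,"az": 0},
    {"gripper": 1,"x": -0.6,"y": 0,"z": 0,"ax": 0,"ay": 0,"az": 0},
    {"gripper": 1,"x": -0.6,"y": 0,"z": 0,"ax": 0,"ay": 0,"az": 0},
    {"gripper": 1,"x": -0.6,"y": 0,"z": 0,"ax": 0,"ay": 0,"az": 0},
    {"gripper": 1,"x": -0.5,"y": 0,"z": 0,"ax": 0,"ay": 0,"az": 0}
  ]
}}

```text
clock: 6.75
position: [627.8, 143.4, 56.9]
ee_rot: [-0.13, 0.991, 0.0, 0.0]
contact_force: [-0.3, -1.1, 0.6]
gripper_width: 0.3
grasp_force: 0.4
```

Run:
```python
from h import *
cover(); err([547.4,122.1,56])
```

```text
top cover u [-2.3 68.4] z pct [46.2 50.  53.1]
scene cover u [18.9 81. ] z pct [49.5 51.7 65.2]
t 6.85 pos [628.2 143.5  56.9] toolx yaw -165.03 tilt [ 1.e-03  3.e-04 -1.e+00] w 0.17459408975808266 F [ 0.5  0.3 -0.2]
shift tool cm [8.36 0.02 0.08]
```

>>> {"op": "send_rows", "data": {
  "targets": [
    {"gripper": 1,"x": -0.5,"y": 0,"z": 0,"ax": 0,"ay": 0,"az": 0},
    {"gripper": 1,"x": -0.3,"y": 0,"z": 0,"ax": 0,"ay": 0,"az": 0},
    {"gripper": 1,"x": 0,"y": 0,"z": 0,"ax": 0,"ay": 0,"az": 0},
    {"gripper": 1,"x": 0.8,"y": 0,"z": 0,"ax": 0,"ay": 0,"az": 0},
    {"gripper": 1,"x": 0.4,"y": 0,"z": 0,"ax": 0,"ay": 0,"az": 0}
  ]
}}

```text
clock: 7.27
position: [622.2, 141.9, 56.8]
ee_rot: [-0.13, 0.992, 0.0, -0.0]
contact_force: [-0.3, 0.9, -0.0]
gripper_width: -0.1
grasp_force: 0.0
```

>>> {"op": "send_rows", "data": {
  "targets": [
    {"gripper": 1,"x": 0,"y": 0,"z": -2,"ax": 0,"ay": 0,"az": 0},
    {"gripper": 1,"x": 0,"y": 0,"z": -3,"ax": 0,"ay": 0,"az": 0},
    {"gripper": 1,"x": 2,"y": 0,"z": -3,"ax": 0,"ay": 0,"az": 0},
    {"gripper": 1,"x": 4,"y": 0,"z": 0,"ax": 0,"ay": 0,"az": 0},
    {"gripper": 1,"x": 4,"y": 0,"z": 0,"ax": 0,"ay": 0,"az": 0}
  ]
}}

```text
clock: 7.68
position: [526.6, 116.6, 138.7]
ee_rot: [-0.13, 0.991, 0.001, 0.002]
contact_force: [-1.2, 0.2, -0.4]
gripper_width: -0.1
grasp_force: 0.0
```

>>> {"op": "send_rows", "data": {
  "targets": [
    {"gripper": 1,"x": 3,"y": -2,"z": -1,"ax": 0,"ay": 0,"az": 0},
    {"gripper": 1,"x": 3,"y": -2,"z": -1,"ax": 0,"ay": 0,"az": 0},
    {"gripper": 1,"x": 0,"y": 0,"z": 0,"ax": 0,"ay": 0,"az": 0},
    {"gripper": 1,"x": 0,"y": 0,"z": 0,"ax": 0,"ay": 0,"az": 0}
  ]
}}

```text
clock: 8.02
position: [477.7, 61.2, 158.2]
ee_rot: [-0.13, 0.992, 0.0, 0.001]
contact_force: [0.8, 0.1, 0.6]
gripper_width: -0.1
grasp_force: 0.0
```

Run:
```python
from h import *
im=cover(); err([547.4,122.1,56])
cv2.imwrite('pics/s4.png',cv2.resize(im[80:330,160:480],None,fx=2.4,fy=2.4)[:,:,::-1])
```

```text
top cover u [ 6.7 89.2] z pct [46.1 50.5 65.6]
scene cover u [ 8.8 87.2] z pct [49.3 51.7 68.9]
t 8.1167 pos [479.3  62.4 157.4] toolx yaw -165.02 tilt [ 1.4e-03  6.0e-04 -1.0e+00] w -0.20431490737487631 F [0.4 0.3 0.5]
shift tool cm [-8.11  4.   10.15]
```

View pics/s4.png

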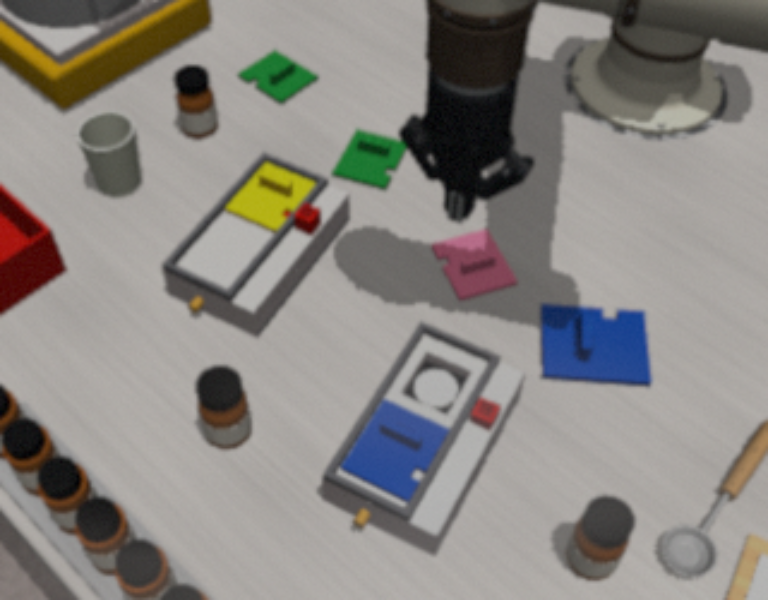

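The blue cover lies flat at (397,450), about 88 mm along its channel, and the well at (437,385) is fully open. The tab is in, the yellow unit is still shut, and the robot touches nothing.

```bash
python3 -c "
from bench import arm
print(arm.job_done())"
```

```text
the job is handed in; nothing more can be done
None
```

The job is handed in at about 8 s: the blue sampler's tab is fully pressed and its cover lies flat about 88 mm along the channel with the filter well open; the yellow sampler is still shut and I touched nothing else.

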